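# Seat a heat sink in the corner of a sloping jig

## Task

Load the finned heat sink into the sloping corner jig: set it gently, fins up, on the plate higher up the slope, clear of both fences and with its long side along the longer fence, and let go so that it slides down and comes to rest in the corner, its long side against the longer fence and one end against the shorter fence. Leave the plain closed box of the same size where it is.

Things in the scene. Friction and masses are not known exactly. Their poses are not given: they have to be found in the camera images.
- heat_sink: Loose bare aluminium heat sink, 80 x 30 x 28 mm tall, about 0.12 kg, standing fins up: flat 7 mm base, five fins along its whole length with open slots between. Origin: centre of underside; x along the 80 mm length, y across the 30 mm width, z up through the fins. Outer fins are flush with the base: grip the width from above at any height. Turned end for end it is as good.
- plain_box: Loose bare aluminium die-cast box with a smooth closed lid, same size (80 x 30 x 28 mm) and metal as the heat sink but without fins. Not to be used: leave it where it stands. Origin: centre of its underside, x along its length, z up. It may stand on either side of the heat sink.
- nest: Slick aluminium plate of the corner jig, fixed, sloping down to one corner: 22 degrees towards the longer fence, 11.5 degrees towards the shorter. Origin: that low corner on the plate's top, 20 mm above the bench, where the fences' inner faces meet; x uphill along the longer fence, y uphill along the shorter, z square to the plate, upward. Plate: x 0 to 150, y 0 to 130 mm; top corner 100 mm above the bench.
- jig: Dark steel foot of the fixed corner jig, 170 x 150 mm, 6 mm thick, with four posts that carry the plate. Origin: centre of its underside on the bench. The plate's two dark steel fences meet at a right angle at its low corner, stand 12 mm above the plate and are 8 mm wide; the longer runs 150 mm, the shorter 90 mm from the corner.
- home (a point): Where the heat sink's origin lies when fully home in the corner: 40 mm from the shorter fence's inner face, 15 mm from the longer one's, on the plate's upper surface; same axes as the plate (x along the longer fence, z square to the plate). The heat sink does not stay put on the plate: let go, it slides down by itself to both fences.
Mind the look-alikes: they are no part of the job. Leave any blue or green look-alike of the heat_sink alone.

How it is judged:
On the way:
1. the heat sink touches the sloping plate, its home position still at least 10 mm away along both fences (clear of both fences) (contact force between heat_sink and nest above 0.02 N and x of heat_sink in the frame of nest above 0.05 m and y of heat_sink in the frame of nest above 0.025 m).
At the end, for the whole second after the job is handed in: The heat sink lies fins up and at rest on the sloping plate, within 10 mm of its home in the corner along both fences and 8 mm square to the plate, its length within 10 degrees of the longer fence, flat on the plate within 10 degrees; the plain box is within 30 mm of where it stood (x of heat_sink in the frame of nest between 0.03 and 0.05 m and y of heat_sink in the frame of nest between 0.005 and 0.025 m and z of heat_sink in the frame of nest between -0.008 and 0.008 m and angle between the x axis of heat_sink and the x axis of nest, either way round below 0.175 rad and angle between the z axis of heat_sink and the z axis of nest, either way round below 0.175 rad and angle between heat_sink's own z axis and vertical below 0.8 rad and linear speed of heat_sink below 0.02 m/s and distance of plain_box from where it was at the start of the episode below 0.03 m); the robot touches nothing.
It fails at once if the heat sink is dropped from a height or thrown (faster than 1.2 m/s while no finger touches it) (linear speed of heat_sink above 1.2 m/s and contact force between the fingers and heat_sink below 0.01 N).
It fails at once if the plain box is moved by more than 30 mm (distance of plain_box from where it was at the start of the episode above 0.03 m).
It also fails if it takes over 38 s, if anything falls off the work surface, if the arm or the gripper's body presses on something with over 40 N, if the wrist force passes 120 N, or if a joint passes its speed limit or range.

## Robot

A 6-joint arm with a two-finger parallel gripper is mounted at the origin on a cart in front of the work surface, level with it; the furniture and walls round the work are solid. World frame = base frame: x ahead of the robot, y to its left, z up, the work surface at z = 0. Lengths are in m, angles in rad, forces in N, time in s.
With the tool pointing down it reaches from about 0.3 to 0.875 m from the base axis. Payload 4.2 kg.
Tool frame: the origin (TCP) lies between the finger pads; the fingertips stand 8 mm ahead of it and the grasp point (between the pads) lies 11 mm behind it; z points along the fingers, y is the line along which they close (so a half turn about z gives the same grasp; the last joint's range is limited). The gripper opens to 85 mm and grips with 20 to 120 N. Pads are 22 mm wide; open, the fingers measure 114 mm over their backs; the gripper's body (76 mm by 85 mm) begins 54 mm behind the grasp point. The pads swing forward as they close: fully open they stand 13 mm farther back than shut.
Start: joints at [1.147, 0.32, 1.565, -0, 1.257, -0.02], TCP at [0.226, 0.529, 0.239] pointing down, gripper open.
Joint ranges: [-3.11, 3.11], [-0.84, 2.01], [0.21, 2.61], [-1.34, 4.49], [0.05, 2.63], [-2.56, 2.56]. Speed limits (rad/s): [2.57, 2.57, 3.14, 3.14, 3.14, 3.14].

## Interface

Orientations are given as a rotation vector (axis times angle).
In Python, from bench import env, vision gives the robot as it stands. Calls block until the motion is done:
- env.goto(position, orientation): joint-space move of the TCP to a pose.
- env.move_linear(position, speed=0.15, orientation=None, stop_force=None): straight line of the TCP; orientation=None keeps the orientation; speed is the mean speed in m/s. With stop_force (N) it stops when the force on the tool has changed by that much, and returns True; else False.
- env.set_joints(angles): joint-space move.
- env.grip(opening, squeeze=None): opening from 0.0 (shut) to 1.0 (fully open); squeeze is the grip in N (None keeps the last); returns when the fingers have stopped.
- env.dwell(seconds).
- env.ik(position, orientation): joint angles nearest the present ones, or None.
- env.get_obs(): the state.
- vision.capture(name): name is "side" or "top" or "wrist"; returns (picture, depth): 420x560x3 uint8, red, green, blue; 420x560 float32, m along the optical axis (not along the pixel's ray), 0 where there is no reading.
- vision.get_calibration(name): a dict with "camera_matrix" (3x3 intrinsics, pixels), "distortion" ([k1, k2, p1, p2, k3] as OpenCV has them; the pictures are not rectified), "R" (3x3) and "t" (3): a world point X has camera coordinates R X + t. Camera axes: x right, y down, z forward; pixel columns grow to the right and rows downward; lengths in m; the calibration is good to about 2 mm. A picture is of the moment at which its call begins: read the wrist's pose just before it. get_calibration takes no time and is no camera call; for the wrist camera it gives the pose at the moment of the call.
A pose or a line that the arm cannot do raises env.IKError and nothing moves.
- env.finish_job(): hands the job in; it is judged then, once.
The state is a dict: "time_s": time; "joints": joint angles; "qd": joint speeds; "joint_torque": joint torques, N m; "tcp_pos": TCP position; "ee_rot": TCP orientation; "wrist_force": force on the tool from outside, world axes, zero at the start; "wrist_torque": the same for the moment, N m; "grip_width": opening from 0.0 (shut) to 1.0 (fully open); "grasp_force": force on a finger pad.
Only numpy, scipy, OpenCV 4.12 (cv2) and the standard library are available. Lean on these libraries where they do the work, as an engineer would, in place of code of your own. Each camera call takes 0.05 s, during which the arm holds its last target. There are 200 camera calls.

## Working session

There is one attempt and no reset: what is moved stays moved. The work goes in short steps, each a Python script; the robot and the scene stay as the last script left them, time stands still between calls to the robot, and variables do not carry over. Pictures are saved under pics/ and viewed, at most 10 in all, crops included, and the job is handed in when it is done.

```bash
ls; mkdir -p pics
python3 - <<'E'
from bench import env, vision
import cv2,numpy as np
for n in("top","side"):
    p,d=vision.capture(n); cv2.imwrite(f"pics/{n}0.png",p[:,:,::-1]); np.save(f"{n}_d.npy",d); np.save(f"{n}_p.npy",p)
    c=vision.get_calibration(n); print(n,(-c["R"].T@c["t"]).round(3),c["R"][2].round(2),c["camera_matrix"][0,0],c["distortion"])
print(env.get_obs()["time_s"])
E
```

```text
pics
top [0.491 0.031 0.903] [ 0.09 -0.02 -1.  ] 428.97237197411914 [-0.1030939  0.         0.         0.         0.       ]
side [ 0.368 -0.878  0.54 ] [ 0.17  0.87 -0.47] 516.621852739703 [-0.0812511  0.         0.         0.         0.       ]
0.1
```

View pics/top0.png

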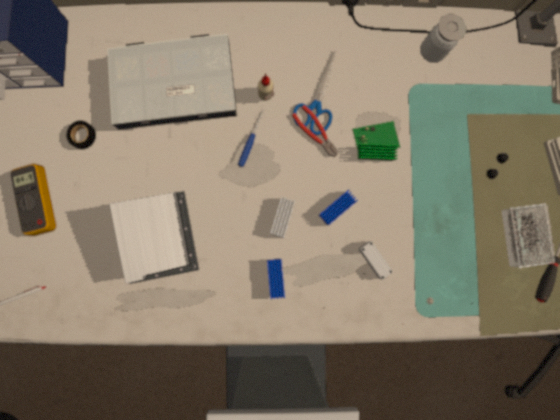

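View pics/side0.png

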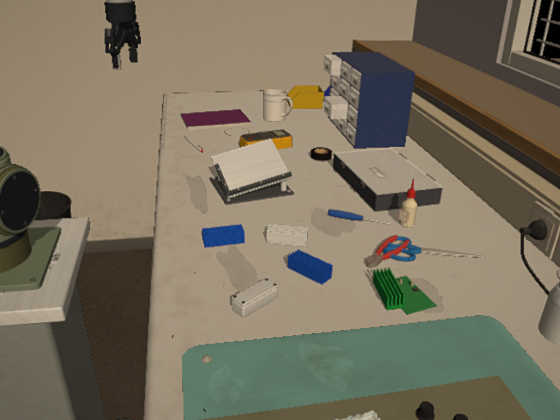

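The top view shows the finned grey heat sink at about (282,218), the plain box at (377,260) with its smooth lid, and the jig at (155,237). The blue and green parts are look-alikes. Next I'll measure these and look closer.

```bash
cat > h.py <<'E'
import numpy as np,cv2
def cloud(d,c):
    "world point for every pixel (HxWx3), NaN where no depth"
    h,w=d.shape; g=np.stack(np.meshgrid(np.arange(w),np.arange(h)),-1).reshape(-1,1,2).astype(np.float64)
    u=cv2.undistortPoints(g,c["camera_matrix"],np.array(c["distortion"]))[:,0]
    P=np.c_[u,np.ones(len(u))]*d.reshape(-1,1); P[d.ravel()==0]=np.nan
    return ((P-c["t"])@c["R"]).reshape(h,w,3)
E
python3 - <<'E'
from bench import vision
from h import *
p=np.load("top_p.npy");d=np.load("top_d.npy");W=cloud(d,vision.get_calibration("top"))
print("bench",W[300,330],W[160,200])
def comp(seed,zmin,name,box):
    x0,y0,x1,y1=box;m=np.zeros(d.shape,np.uint8);m[y0:y1,x0:x1]=(W[y0:y1,x0:x1,2]>zmin)
    P=W[m>0];r=cv2.minAreaRect(P[:,:2].astype(np.float32));print(name,len(P),"rect",r,"z",np.percentile(P[:,2],[5,50,95]))
comp(0,.02,"sink",(262,190,302,245)); comp(0,.02,"box",(355,235,400,285))
# jig plate plane
S=W[200:275,120:180].reshape(-1,3);S=S[S[:,2]>.03]
for _ in range(4):
    o=S.mean(0);n=np.linalg.svd(S-o)[2][2];n*=np.sign(n[2]);S=S[abs((S-o)@n)<.004]
print("plane",o,n,"tilt",np.degrees(np.arccos(n[2])),len(S))
for q in [(115,202),(175,195),(186,193),(120,280),(130,275),(195,268),(188,265)]: print(q,W[q[1],q[0]].round(3))
a=cv2.resize(p[180:290,100:210],None,fx=5,fy=5,interpolation=2)
ps=np.load("side_p.npy"); b=cv2.resize(ps[130:210,195:305],None,fx=5,fy=5,interpolation=2)
cv2.imwrite("pics/jig.png",a[:,:,::-1]);cv2.imwrite("pics/jigs.png",b[:,:,::-1])
E
```

```text
bench [ 0.38527574 -0.10239489 -0.00081127] [ 0.68501462  0.17019559 -0.00198045]
sink 289 rect ((0.5607182383537292, -0.003197191283106804), (0.02978016622364521, 0.07823497802019119), 72.68634796142578) z [0.02455357 0.02717286 0.02951318]
box 552 rect ((0.46773630380630493, -0.19572047889232635), (0.07963280379772186, 0.02975248545408249), 32.87771224975586) z [0.02373546 0.02705039 0.02940632]
plane [0.52176729 0.26089804 0.05962898] [-0.12409152 -0.41047827  0.90338745] tilt 25.393031973934303 4181
(115, 202) [0.596 0.352 0.   ]
(175, 195) [0.603 0.212 0.049]
(186, 193) [ 0.614  0.199 -0.001]
(120, 280) [ 0.431  0.339 -0.001]
(130, 275) [0.445 0.296 0.068]
(195, 268) [0.456 0.178 0.007]
(188, 265) [0.463 0.188 0.032]
```

View pics/jig.png

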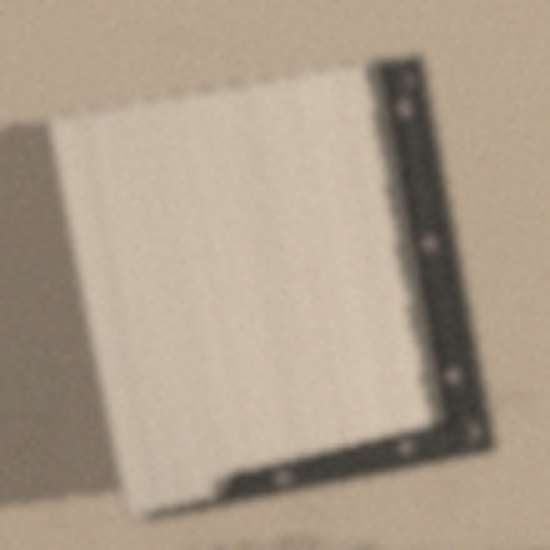

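View pics/jigs.png

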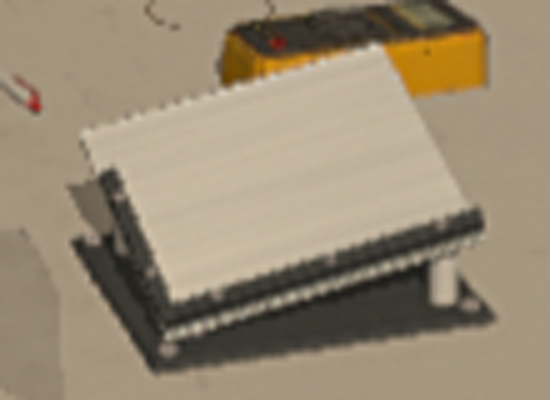

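The crops show the longer fence on the plate's right (−y) side and the shorter one on its near side. The low corner is near top pixel (188,264), and the plate's free top corner is at about (109.6,204.6). Next I'll fit the nest frame and check it against the known sizes.

```bash
cat > nest.py <<'E'
from bench import vision
from h import *
c=vision.get_calibration("top")
n=np.array([-.12409152,-.41047827,.90338745]);o=np.array([.52176729,.26089804,.05962898])
def ray(q,off):
    "pixel of the 5x top crop -> point on plate plane raised by off"
    q=(np.array(q,float)+.5)/5-.5+[100,180]
    u=cv2.undistortPoints(q.reshape(1,1,2),c["camera_matrix"],np.array(c["distortion"]))[0,0]
    C=-c["R"].T@c["t"];v=c["R"].T@np.r_[u,1];return C+v*((o+n*off-C)@n)/(v@n)
T=ray((50,125),0);B=ray((137,517),0)          # free edge y=130: top and bottom
x=T-B;L=np.linalg.norm(x);x/=L
y=np.cross(n,x)
O=T-.150*x-.130*y
if __name__=="__main__":
    print("free edge",L,"x",x.round(3),"y",y.round(3),"slopes",np.degrees(np.arcsin([x[2],y[2]])),"O",O.round(4),"T",T.round(4))
    for nm,q in dict(cornertop=(440,420),longfar=(372,70),shortend=(220,487),outer_corner=(494,447),outer_far=(422,58)).items():
        w=ray(q,.012)-O;print(nm,(np.array([w@x,w@y,w@n])*1e3).round(1))
E
python3 nest.py
python3 - <<'E'
from bench import env,vision
from h import *
from scipy.spatial.transform import Rotation as R
a=np.radians(72.7);y=np.array([np.cos(a),np.sin(a),0])
for s in(1,-1):
    M=np.c_[np.cross(s*y,[0,0,-1]),s*y,[0,0,-1]];r=R.from_matrix(M).as_rotvec()
    q=env.ik([.5607,-.0032,.2],r);print(s,r,q)
E
```

```text
free edge 0.15595538329457356 x [0.965 0.163 0.207] y [-0.232  0.897  0.376] slopes [11.9256859  22.07082245] O [0.4653 0.1866 0.0181] T [0.5798 0.3277 0.0979]
cornertop [ 3.7  7.7 12. ]
longfar [147.3   6.6  12. ]
shortend [-0.1 97.9 12. ]
outer_corner [-12.9 -11.8  12. ]
outer_far [148.1 -14.1  12. ]
1 [0.47248969 3.10585864 0.        ] [-2.62182707e-02  3.24985070e-01  1.65981913e+00 -4.44089210e-16
  1.15678845e+00 -1.29507264e+00]
-1 [ 3.10585864 -0.47248969  0.        ] [-2.62182707e-02  3.24985070e-01  1.65981913e+00 -4.44089210e-16
  1.15678845e+00  1.84652002e+00]
```

The slopes come out at 11.9° and 22.1° (expected 11.5° and 22°), and the origin is 18 mm high (expected 20). That is good enough. Next is a close look at the heat sink.

Run:
```python
from bench import env,vision
from h import *
env.goto([.5607,-.0032,.2],[0.47248969,3.10585864,0])
c=vision.get_calibration("wrist");p,d=vision.capture("wrist");W=cloud(d,c)
cv2.imwrite("pics/w1.png",p[:,:,::-1])
m=(np.linalg.norm(W[...,:2]-[.5607,-.0032],axis=2)<.06)&(W[...,2]>.021)&(W[...,2]<.04)
P=W[m];print(len(P),cv2.minAreaRect(P[:,:2].astype(np.float32)),np.percentile(P[:,2],[5,50,95]),np.unravel_index(m.argmax(),m.shape))
print(env.get_obs()["time_s"],env.get_obs()["grip_width"])
```

```text
1466 ((0.5584768652915955, -0.004170026630163193), (0.029997706413269043, 0.08015609532594681), 72.78363037109375) [0.02528904 0.02697618 0.02819989] (np.int64(135), np.int64(267))
2.4 0.999719973028861
```

View pics/w1.png

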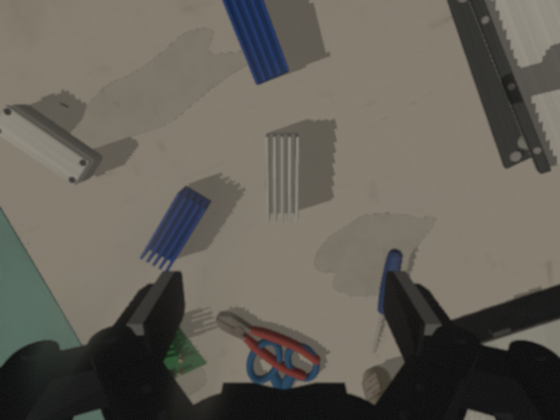

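The wrist view shows the finned sink at (283,177), measured 80.2 x 30.0 mm with its top at 27 mm. The nearest blue part, with a corner at (210,203), is clear of the fingers. Now I'll grasp it.

Run:
```python
from bench import env,vision
import numpy as np
from nest import O,x,y,n
from scipy.spatial.transform import Rotation as R
env.grip(.65,40)
p=[.5585,-.0042]; r=[0.47248969,3.10585864,0]
env.goto(p+[.08],r)
print(env.move_linear(p+[.0125],.1,stop_force=8))
env.grip(0,40); g=env.get_obs();print(g["grip_width"],g["grasp_force"],g["tcp_pos"])
print("hit",env.move_linear(p+[.16],.15)); g=env.get_obs();print(g["grip_width"],g["grasp_force"],g["time_s"])
tgt=O+.078*x+.068*y+.0125*n
for s in(1,-1):
    M=np.c_[np.cross(s*y,-n),s*y,-n];rv=R.from_matrix(M).as_rotvec()
    print(s,rv,env.ik(tgt+.07*n,rv),env.ik(tgt,rv))
```

```text
False
0.34241206500455074 41.846579332777765 [ 0.55924039 -0.00419607  0.01341769]
hit False
0.3413686245724637 41.05300700117368 5.6667
1 [-0.30375177  2.89297584  0.60408652] [ 0.18150729  0.31557068  1.95641231  0.59475597  0.74855807 -2.01613537] [ 0.23483606  0.42318348  1.99221539  0.70163638  0.61107737 -2.10532671]
-1 [-2.70832568 -0.28436419 -0.23789459] [0.18150729 0.31557068 1.95641231 0.59475597 0.74855807 1.12545728] [0.23483606 0.42318348 1.99221539 0.70163638 0.61107737 1.03626595]
```

Run:
```python
from bench import env,vision
import numpy as np,cv2
from nest import O,x,y,n
rv=np.array([-0.30375177,2.89297584,0.60408652]); tgt=O+.078*x+.068*y+.0135*n
env.goto(tgt+.06*n,rv)
env.move_linear(tgt+.012*n,.12)
print("stop",env.move_linear(tgt-.006*n,.025,stop_force=2.5))
g=env.get_obs();print(((np.array(g["tcp_pos"])-tgt)@n*1e3).round(1),g["wrist_force"],g["grip_width"],g["time_s"])
p,d=vision.capture("side");cv2.imwrite("pics/s2.png",cv2.resize(p[100:220,170:330],None,fx=4.5,fy=4.5)[:,:,::-1])
```

```text
stop True
0.3 [-0.64788487 -0.74117259  3.28583814] 0.3415459168512073 7.675
```

View pics/s2.png

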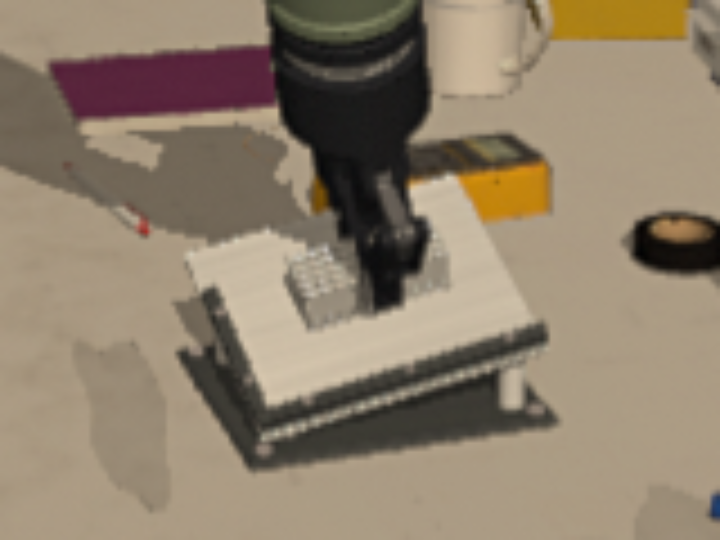

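The sink sits flat on the plate, aligned with the longer fence and clear of both fences, and contact came at the predicted height. Now I'll release and withdraw along the plate normal.

Run:
```python
from bench import env,vision
from h import *
from nest import O,x,y,n
env.grip(.5)
t=np.array(env.get_obs()["tcp_pos"])
env.move_linear(t+.09*n,.2); env.goto([.45,0,.3],[0.47248969,3.10585864,0]); 
c=vision.get_calibration("top");p,d=vision.capture("top");W=cloud(d,c)-O
N=np.stack([W@x,W@y,W@n],-1)
m=(N[...,2]>.02)&(N[...,2]<.04)&(N[...,0]>-.02)&(N[...,0]<.15)&(N[...,1]>-.02)&(N[...,1]<.13)
print(m.sum(),cv2.minAreaRect((N[m][:,:2]*1e3).astype(np.float32)),np.percentile(N[m][:,2],[5,50,95]),env.get_obs()["time_s"])
ps,_=vision.capture("side")
a=cv2.resize(p[180:290,100:210],(400,400));b=cv2.resize(ps[120:210,195:305],(400,400))
cv2.imwrite("pics/e.png",np.hstack([a,b])[:,:,::-1])
```

```text
464 ((40.88430404663086, 17.50591278076172), (31.179039001464844, 79.97682189941406), 88.64407348632812) [0.02099303 0.0273321  0.02989984] 9.7
```

View pics/e.png

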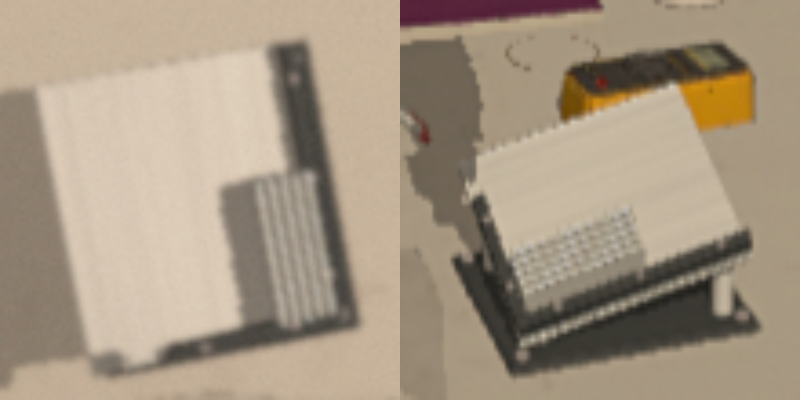

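The sink is home in the corner, fins up, against both fences. It measures x 41, y 17.5 mm (home is 40, 15) and 1.4° of yaw.

```bash
python3 -c "
from bench import env
env.dwell(.5); print(env.finish_job())"
```

```text
the job is handed in; nothing more can be done
None
```

The heat sink was set down clear of both fences and slid home into the corner, fins up (measured within about 3 mm and 1.4°); the plain box was never approached, and the job was handed in at about 10 s of the 38 s allowed.

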